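# Unlock and take out a spent bayonet filter cartridge

## Robot

A 6-joint arm with a two-finger parallel gripper is mounted at the origin on a cart in front of the work surface, level with it; the furniture and walls round the work are solid. World frame = base frame: x ahead of the robot, y to its left, z up, the work surface at z = 0. Lengths are in mm, angles in rad, forces in N, time in s.
With the tool pointing down it reaches from about 275 to 750 mm from the base axis. Payload 10.2 kg.
Tool frame: the origin (TCP) lies midway between the tips of the shut fingers; the grasp point (between the pads) lies 19 mm behind it (bot.tcp_to_grasp is the distance from the TCP to the grasp point, in mm); z points along the fingers, y is the line along which they close (so a half turn about z gives the same grasp; the last joint's range is limited). The gripper opens to 85 mm and grips with 20 to 120 N. Pads are 22 mm wide; open, the fingers measure 114 mm over their backs; the gripper's body (76 mm by 85 mm) begins 54 mm behind the grasp point. The pads swing forward as they close: fully open they stand 13 mm farther back than shut.
Start: joints at [-1.375, 0.313, 1.498, -0, 1.331, -0.223], TCP at [213.487, -479.64, 231.294] pointing down, gripper open.
Joint ranges: [-2.94, 2.94], [-0.97, 2.17], [0.19, 2.56], [-1.23, 4.37], [0.02, 3.11], [-2.88, 2.88]. Speed limits (rad/s): [2.39, 2.39, 3.01, 3.14, 3.14, 3.14].

## Interface

Orientations are given as [roll, pitch, yaw] about the fixed x, y, z axes, in that order (R = Rz(yaw) Ry(pitch) Rx(roll)).
In Python, from rig import bot gives the robot as it stands.
- The arm moves only by the tool jog_arm, never from a script. Its argument "deltas" is a list of rows, each a list of 2 entries, a list of its own where there are three numbers: the shift along the tool's x, y, z in units of 25 mm (1.0 is 25 mm), then the turn about the tool's z in units of 8 degrees (1.0 is 8 degrees). A call has 1 to 10 rows; each row shifts and turns the commanded pose from where the row before left it, along the tool's axes as they then stand; what a row does not reach is not made up. A row lasts 1/8 s, in which the tool goes at most 62.5 mm and 10.7 degrees, less where a joint would pass 70% of its speed; a pose out of reach is approached as far as the arm can. A call is refused whole if a number of a shift passes 1 or a number of a turn 1, either way. A call with a gripper value outside its range is refused whole. "grip" is the finger opening in mm, from 0 to 85.4, set as the call begins (left out, the last holds). The fingers move at their own pace and stop on an object; "grip_force" is the grip in N (left out, the last holds). Time passes only in rows, so rows that do not move let the fingers close. It gives the time, the measured TCP pose, the force, the opening and the grip force at its end, in the units of the state.
- bot.observe(): the state, without advancing time (a new reading comes with each control period).
- bot.capture(name): name is "scene" or "top" or "wrist"; returns a dict with "color" (400x640x3 uint8, red, green, blue), "depth" (400x640 float32, mm along the optical axis (not along the pixel's ray), 0 where there is no reading), "camera_matrix" (3x3 intrinsics, pixels), "distortion" ([k1, k2, p1, p2, k3] as OpenCV has them; the pictures are not rectified), "R" (3x3) and "t" (3): a world point X has camera coordinates R X + t. Camera axes: x right, y down, z forward; pixel columns grow to the right and rows downward; lengths in mm; the calibration is good to about 2 mm. A picture is of the moment at which its call begins.
- bot.hand_in(): hands the job in; it is judged then, once.
The state is a dict: "time": time; "qpos": joint angles; "joint_velocities": joint speeds; "tau": joint torques, N m; "ee_pos": TCP position; "tool_rot": TCP orientation; "force": force on the tool from outside, world axes, zero at the start; "torque": the same for the moment, N m; "finger_gap": opening from 0.0 (shut) to 1.0 (fully open); "finger_force": force on a finger pad.
Only numpy, scipy, OpenCV 4.12 (cv2) and the standard library are available. Lean on these libraries where they do the work, as an engineer would, in place of code of your own. Each camera call takes 0.05 s, during which the arm holds its last target. There are 200 camera calls.

## Task

The blue filter cartridge in the white bench holder is spent: turn it by its wing bar counter-clockwise (seen from above), past the spring catch and on to the end stop, without forcing it. Then lift it out and stand it upright in the clear tray, setting it down gently. Leave the holder empty and do not disturb the amber bottle, the small beaker, the swab jar or the tray.

Things in the scene. Friction and masses are not known exactly. Their poses are not given: they have to be found in the camera images.
- holder: Fixed white round filter holder, 124 mm outer diameter, rim 60 mm above the worktop, on a dark foot plate 170 x 150 x 10 mm, with a brass outlet stub on its +x side reaching 90 mm from the axis at 36 mm height. Origin: on its vertical axis at worktop height; z up. A fixed dark curb, 13 mm thick and 75 mm high, runs along x at y = -0.08 between holder and tray.
- holder_rim (a point): Centre of the holder's round mouth, 60 mm above the worktop. The cavity below (88 mm wide) hides a greased bayonet ring with two spring catches and two rigid end stops. The ring's angle in the holder differs from run to run and cannot be seen, so the catches and the stop must be felt.
- cartridge: Loose filter cartridge, 0.26 to 0.49 kg. Origin: centre of its stem's underside (14 mm above the worktop when installed); z up its axis, x along its bar. White stem 60 mm diameter, 46 mm tall; two lugs in line with the bar, 41 mm from the axis, 16 to 24 mm up; blue cap disc 104 mm diameter, 46 to 54 mm up, resting on the holder's rim; wing bar on top.
- bar_middle (a point): Middle of the blue wing bar, on the cartridge's axis. The bar is 170 mm long (along cartridge x), 14 mm wide, 54 to 80 mm above the cartridge's origin. Locked, the cartridge turns but lifts only 1.5 mm. Only against the end stop, past the catches, can the lugs rise straight up out of the holder; they are clear after 50 mm of lift. The catches keep it from turning back.
- bar_end (a point): Yellow -x end of the bar, 85 mm from the axis (the +x end is alike). It opens counter-clockwise from above (yaw grows): a free turn of 13 to 60 degrees; then the spring catches give way at 4 to 12 N pushed near the bar's end; then about 35 degrees of light drag, still locked; then the rigid end stop, 54 to 101 degrees from the start in all, where the push rises steeply past 17 N.
- tray: Loose clear open sorting tray, 157 (x) x 203 (y) x 46 mm, about 0.5 kg. Origin: centre of its underside; inner floor 7 mm above it; walls 45 mm high lean outward; the flat floor is about 110 x 150 mm. The cap and bar of a cartridge standing inside are above the walls.
- amber_bottle: Bystander: loose amber reagent bottle, 60 mm diameter, 125 mm tall. Origin: centre of its underside.
- small_beaker: Bystander: loose glass beaker, 55 mm diameter, 68 mm tall. Origin: centre of its underside.
- swab_jar: Bystander: loose pale swab jar with a knob on its lid, 64 mm diameter, 83 mm tall. Origin: centre of its underside.
Not all that is in view belongs to the job. Of the things like the cartridge, leave any that is pink or red; of the rest the larger one is meant.

How it is judged (in metres and radians):
On the way:
1. the cartridge, turned free, is lifted out of the holder, still upright (z of cartridge in the frame of holder above 0.07 m and angle between cartridge's own z axis and vertical below 0.4 rad), for 0.1 s.
At the end, for the whole second after the job is handed in: The cartridge stands upright (within 0.12 rad) and at rest on the floor of the clear tray, its axis within 50 mm (tray x) and 70 mm (tray y) of the tray's middle; the tray is flat on the worktop (x of cartridge in the frame of tray between -0.05 and 0.05 m and y of cartridge in the frame of tray between -0.07 and 0.07 m and z of cartridge in the frame of tray below 0.013 m and angle between cartridge's own z axis and vertical below 0.12 rad and linear speed of cartridge below 0.02 m/s and angle between tray's own z axis and vertical below 0.05 rad); the robot touches nothing.
It fails at once if the cartridge is forced: more than 150 N between it and the holder (contact force between cartridge and holder above 150 N).
It fails at once if the cartridge is dropped into the tray (faster than 0.6 m/s just above its floor) (horizontal distance between cartridge and tray below 0.08 m and z of cartridge in the frame of tray below 0.06 m and linear speed of cartridge above 0.6 m/s).
It fails at once if a bystander is moved by more than 30 mm (distance of any of amber_bottle, small_beaker, swab_jar from where it was at the start of the episode above 0.03 m).
It fails at once if the tray is shifted by more than 40 mm (distance of tray from where it was at the start of the episode above 0.04 m).
It also fails if it takes over 72 s, if anything falls off the work surface, if the arm or the gripper's body presses on something with over 40 N, if the wrist force passes 120 N, or if a joint passes its speed limit or range.

## Working session

There is one attempt and no reset: what is moved stays moved. The work goes in short steps, Python scripts to look and compute and a tool call to move; the robot and the scene stay as the last step left them, time stands still between calls to the robot, and variables do not carry over. Pictures are saved under pics/ and viewed, at most 10 in all, crops included, and the job is handed in when it is done.

Besides the shell and the picture viewer there is one more tool, called after "Call:" by a JSON object that holds its "api" and its "payload". jog_arm: Moves the arm, as the interface text tells. Its arguments: {"type":"object","properties":{"deltas":{"type":"array"},"grip":{"type":"number"},"grip_force":{"type":"number"}},"required":["deltas"]}

```bash
ls; mkdir -p pics; cat > h.py <<'E'
import numpy as np, cv2, pickle
from rig import bot
def cap(n,f):
    c=bot.capture(n); cv2.imwrite(f'pics/{f}.png',c['color'][:,:,::-1]); pickle.dump(c,open(f'pics/{f}.pkl','wb')); return c
def load(f): return pickle.load(open(f'pics/{f}.pkl','rb'))
def ray(c,u,v):
    p=cv2.undistortPoints(np.array([[[u,v]]],float),np.array(c['camera_matrix']),np.array(c['distortion']))[0,0]
    R=np.array(c['R']);t=np.array(c['t']).ravel()
    return -R.T@t, R.T@np.array([p[0],p[1],1.]),
def atz(c,u,v,z):
    o,d=ray(c,u,v); return o+d*(z-o[2])/d[2]
def atd(c,u,v):
    o,d=ray(c,u,v); k=c['depth'][int(v)-1:int(v)+2,int(u)-1:int(u)+2]; k=k[k>0]
    return o+d*np.median(k) if k.size else None
E
python3 - <<'E'
from h import *
a=cap('top','top');b=cap('scene','scene')
s=bot.observe(); print({k:np.round(v,3) for k,v in s.items()})
E
```

```text
pics
{'time': np.float64(0.1), 'qpos': array([-1.375,  0.313,  1.498,  0.   ,  1.331, -0.223]), 'joint_velocities': array([ 0.001, -0.001, -0.002, -0.   ,  0.   ,  0.   ]), 'tau': array([ 1.0000e-03, -4.1290e+01, -2.6014e+01, -0.0000e+00,  3.0000e-03,
       -0.0000e+00]), 'ee_pos': array([ 213.442, -479.398,  230.781]), 'tool_rot': array([-3.14 , -0.   ,  0.419]), 'force': array([ 0.676, -0.343,  0.254]), 'torque': array([ 0.   , -0.02 ,  0.015]), 'finger_force': np.float64(0.0), 'finger_gap': np.float64(1.0)}
```

View pics/top.png

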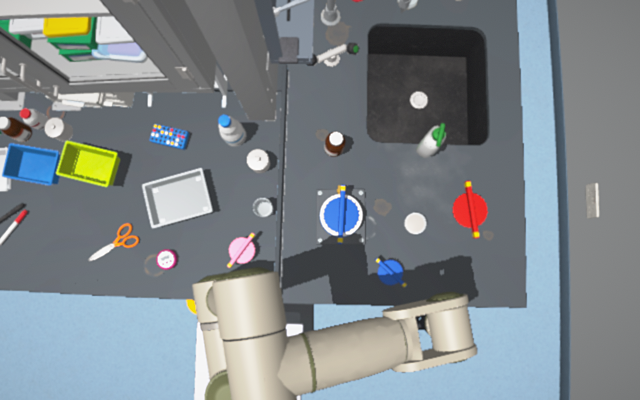

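View pics/scene.png

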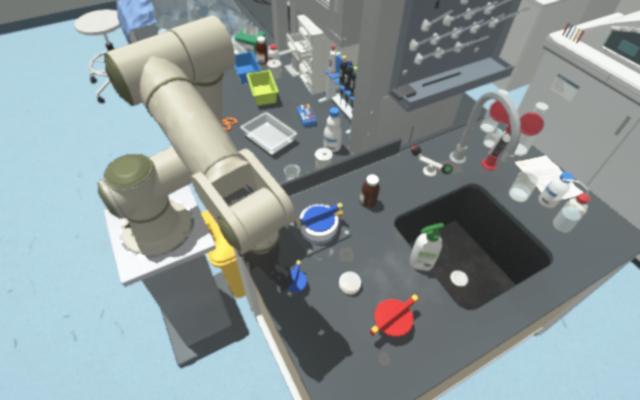

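The top view shows the blue cartridge in the holder near (342,214), with its bar ends at about (342,188) and (341,237). The tray is near (178,197), the beaker (263,207), the jar (258,160) and the bottle (335,143). The pink, red and small blue look-alikes stay put.

```bash
python3 - <<'E'
from h import *
c=load('top')
im=c['color'][:,:,::-1]
A=cv2.resize(im[170:260,290:400],None,fx=6,fy=6,interpolation=cv2.INTER_CUBIC)
B=cv2.resize(im[140:250,130:290],None,fx=5,fy=5,interpolation=cv2.INTER_CUBIC)
cv2.imwrite('pics/cropA.png',A);cv2.imwrite('pics/cropB.png',B)
for n,u,v in [('barmid',342,214),('cap',330,214),('cap',353,214),('yel+',342,190),('yel-',341,236),('trayfl',178,197),('beaker',263,207),('jar',258,160),('bottle',335,143),('table',300,260),('curb',283,214)]:
    p=atd(c,u,v); print(n,None if p is None else p.round(0))
hsv=cv2.cvtColor(c['color'],cv2.COLOR_RGB2HSV)
m=(hsv[...,0]>100)&(hsv[...,0]<125)&(hsv[...,1]>130)&(hsv[...,2]>60); m[:, :310]=0;m[:,380:]=0;m[:180]=0;m[250:]=0
v,u=np.nonzero(m);print('blue',u.mean(),v.mean(),atz(c,u.mean(),v.mean(),68+5))
m=(hsv[...,0]>15)&(hsv[...,0]<35)&(hsv[...,1]>130); m[:, :320]=0;m[:,365:]=0;m[:180]=0;m[250:]=0
n,l,st,ce=cv2.connectedComponentsWithStats(m.astype(np.uint8))
for i in range(1,n):
  if st[i,4]>5: print('yel',ce[i],st[i],atz(c,*ce[i],94).round(1))
E
```

```text
barmid [ 472. -268.   94.]
cap [ 474. -234.   69.]
cap [ 475. -301.   68.]
yel+ [ 541. -266.   96.]
yel- [ 409. -266.   95.]
trayfl [519. 235.   6.]
beaker [495. -29.   3.]
jar [627. -17.  75.]
bottle [ 672. -242.  125.]
table [ 338. -147.    2.]
curb [476. -91.   3.]
blue 340.9771784232365 214.2292531120332 [ 473.40528634 -265.51121465   73.        ]
yel [340.55263158 188.36842105] [337 186   9   7  38] [ 546.3 -261.9   94. ]
yel [340.  239.5] [338 238   5   4  20] [ 399.3 -263.7   94. ]
```

View pics/cropA.png

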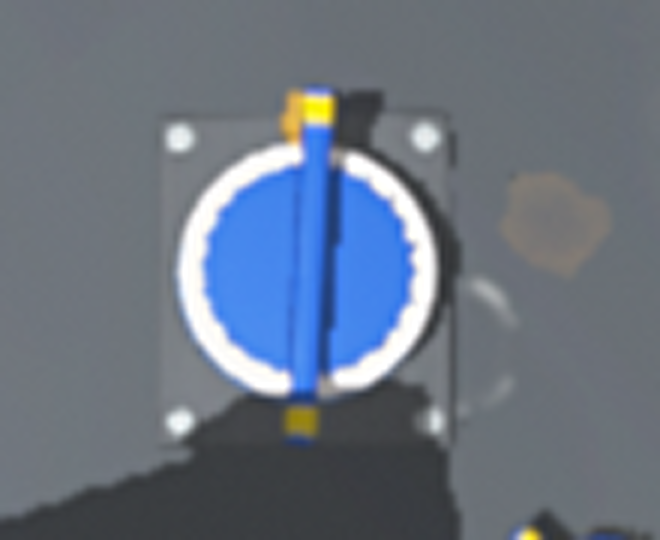

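View pics/cropB.png

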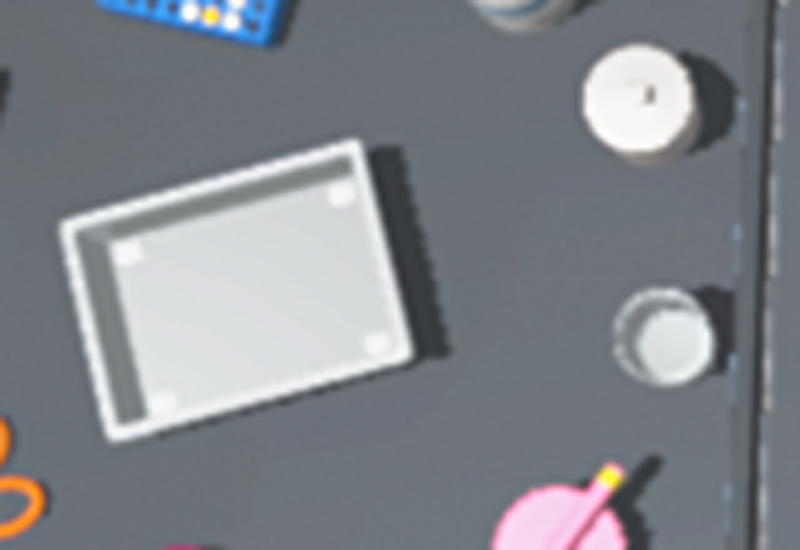

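Crop A: the bar runs from (318,105) to (302,422), and the cap centre is near (308,268). Crop B: the tray rim corners are (357,140), (60,225), (110,442) and (413,358).

```bash
cat >> h.py <<'E'
def rows(target,yaw=None):
    "tool-frame total shift (units) and turn (units) to reach world target/yaw, shift expressed in present tool axes"
    s=bot.observe();p=np.array(s['ee_pos']);y=s['tool_rot'][2];d=np.array(target)-p
    R=np.array([[np.cos(y),np.sin(y),0],[np.sin(y),-np.cos(y),0],[0,0,-1]])
    print('now',p.round(1),'yaw',np.degrees(y).round(2),'shift u',(R.T@d/25).round(2),'turn u',None if yaw is None else round(-(yaw-np.degrees(y))/8,2))
def st():
    s=bot.observe();print(round(float(s['time']),2),np.round(s['ee_pos'],1),'rpy',np.degrees(s['tool_rot']).round(2),'F',np.round(s['force'],1),'M',np.round(s['torque'],2),'gap',round(float(s['finger_gap'])*85.4,1),'ff',round(float(s['finger_force']),1),'q',np.round(s['qpos'],2))
E
python3 - <<'E'
from h import *
c=load('top')
f=lambda x,y,k,u0,v0:((x+.5)/k-.5+u0,(y+.5)/k-.5+v0)
a=atz(c,*f(318,97,6,290,170),94);b=atz(c,*f(301,433,6,290,170),94)
print('bar',a,b,(a+b)/2,np.linalg.norm(a-b),np.degrees(np.arctan2(*(a-b)[[1,0]])))
print('cap',atz(c,*f(309,268,6,290,170),68))
t=[atz(c,*f(x,y,5,130,140),46) for x,y in [(357,140),(60,225),(110,442),(413,358)]]
t=np.array(t);print(t.round(0),t.mean(0),[np.linalg.norm(t[i]-t[i-1]).round() for i in range(4)])
rows([473,-265,230],-2)
E
```

```text
bar [ 554.05340195 -267.62470496   94.        ] [ 392.86964863 -263.09767346   94.        ] [ 473.46152529 -265.36118921   94.        ] 161.24731423497596 -1.6087950751129945
cap [ 473.79402369 -265.98813078   68.        ]
[[605. 159.  46.]
 [549. 339.  46.]
 [419. 298.  46.]
 [474. 117.  46.]] [511.7210698  228.17927533  46.        ] [np.float64(137.0), np.float64(189.0), np.float64(136.0), np.float64(190.0)]
now [ 213.4 -479.4  230.8] yaw 23.99 shift u [12.97 -3.61  0.03] turn u 3.25
```

Call:
{"api": "jog_arm", "payload": {"deltas": [[[1, -0.28, 0], 0], [[1, -0.28, 0], 0], [[1, -0.28, 0], 0], [[1, -0.28, 0], 0], [[1, -0.28, 0], 0], [[1, -0.28, 0], 0], [[1, -0.28, 0], 0], [[1, -0.28, 0], 0], [[1, -0.28, 0], 0], [[1, -0.28, 0], 0]], "grip": 60}}

```text
time: 1.35
ee_pos: [413.9, -313.3, 231.0]
tool_rot: [-3.141, 0.0, 0.419]
force: [-0.5, -0.5, 0.2]
finger_gap: 0.707
finger_force: 0.0
```

Call:
{"api": "jog_arm", "payload": {"deltas": [[[1, -0.28, 0], 0], [[1, -0.28, 0], 0], [[0.97, -0.25, 0], 0], [[0, 0, 0], 0.8], [[0, 0, 0], 0.8], [[0, 0, 0], 0.8], [[0, 0, 0], 0.85], [[0, 0, 0], 0], [[0, 0, 0], 0]]}}

```text
time: 2.48
ee_pos: [473.0, -265.3, 231.1]
tool_rot: [-3.141, 0.0, -0.033]
force: [-0.3, 0.8, -0.7]
finger_gap: 0.703
finger_force: 0.0
```

```bash
python3 - <<'E'
from h import *
c=cap('wrist','w1'); st(); rows([473,-265,150],-1.6)
E
```

```text
2.52 [ 473.  -265.3  231.2] rpy [-1.7999e+02  1.0000e-02 -1.9000e+00] F [-0.1 -0.3 -0.4] M [ 0.04 -0.01  0.05] gap 60.2 ff 0.0 q [-0.73  0.35  1.45 -0.    1.35  0.88]
now [ 473.  -265.3  231.2] yaw -1.9 shift u [ 0.   -0.01  3.25] turn u -0.04
```

View pics/w1.png

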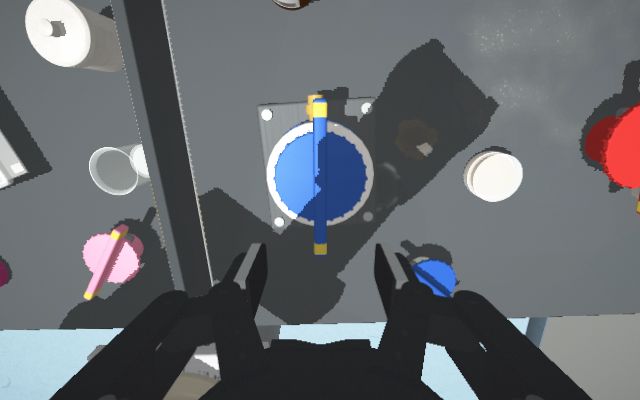

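The wrist view shows the bar from about (320,98) to (320,254). It is parallel to the tool x axis and centred between the fingers.

```bash
python3 - <<'E'
from h import *
c=load('w1')
a=atz(c,320,98,94);b=atz(c,320,245,94);e=atz(c,320,254,94)
print(a,b,e,np.linalg.norm(a-e),(a+e)/2,np.degrees(np.arctan2(*(a-e)[[1,0]])))
print('cap',atz(c,320,175,68),'depth',atd(c,320,150),atd(c,300,175), atd(c,340,175))
hsv=cv2.cvtColor(c['color'],cv2.COLOR_RGB2HSV)
m=(hsv[...,0]>100)&(hsv[...,0]<125)&(hsv[...,1]>130)&(hsv[...,2]>40); m[:,:260]=0;m[:,390:]=0;m[260:]=0
v,u=np.nonzero(m)
L=u[(v>130)&(v<220)];print(L.min(),L.max(),atz(c,L.min(),176,68),atz(c,L.max()+1,176,68))
for r in (112,120,228,236): k=u[v==r];print(r,k.min(),k.max(),atz(c,(k.min()+k.max()+1)/2,r,94))
E
```

```text
[ 561.74902383 -266.05392451   94.        ] [ 407.78165391 -260.71650862   94.        ] [ 396.51747856 -260.32594476   94.        ] 165.33079962200512 [ 479.13325119 -263.18993464   94.        ] -1.9854422531966895
cap [ 481.29158406 -263.20214366   68.        ] depth [ 512.86825827 -264.35884824   93.6553592 ] [ 482.07277308 -240.84764253   68.08083401] [ 480.46167368 -285.57752103   67.70112421]
274 366 [ 481.90595963 -211.65155983   68.        ] [ 478.36622602 -315.76853453   68.        ]Traceback (most recent call last):
  File "<stdin>", line 10, in <module>
    return umr_minimum(a, axis, None, out, keepdims, initial, where)
ValueError: zero-size array to reduction operation minimum which has no identity
```

```bash
python3 - <<'E'
from h import *
c=load('w1')
hsv=cv2.cvtColor(c['color'],cv2.COLOR_RGB2HSV)
m=((hsv[...,0]>95)&(hsv[...,0]<130)&(hsv[...,1]>110)).astype(np.uint8); m[:,:255]=0;m[:,395:]=0;m[:110]=0;m[245:]=0
m[:,308:332]=0
v,u=np.nonzero(m); P=[]
for r in range(v.min(),v.max()+1):
    k=u[v==r]
    if len(k)>8:
        if k.min()<305:P.append(atz(c,k.min()-.5,r,68))
        if k.max()>335:P.append(atz(c,k.max()+.5,r,68))
P=np.array(P)[:,:2]
from scipy.optimize import least_squares
f=least_squares(lambda q:np.hypot(*(P-q[:2]).T)-q[2],[478,-264,52],loss='soft_l1');print(f.x,np.abs(f.fun).mean(),len(P))
for r in range(92,104,2): print(r,c['color'][r,320],end=' ')
for r in range(244,262,2): print(r,c['color'][r,320],end=' ')
E
```

```text
[ 477.92703716 -262.80285538   51.19232448] 0.5432454638486905 166
92 [62 65 66] 94 [106  93  71] 96 [209 169  95] 98 [111 112 127] 100 [ 81 136 236] 102 [187 199 241] 244 [125 120  75] 246 [158 140  55] 248 [158 141  57] 250 [156 139  55] 252 [156 139  54] 254 [126 117  91] 256 [ 48  63 102] 258 [59 63 64] 260 [59 63 64]
```

Call:
{"api": "jog_arm", "payload": {"deltas": [[[0.14, -0.06, 1], 0], [[0, 0, 1], 0], [[0, 0, 1], 0], [[0, 0, 1], 0], [[0, 0, 1], 0], [[0, 0, 0.6], 0], [[0, 0, 0.4], 0], [[0, 0, 0.2], 0], [[0, 0, 0], 0], [[0, 0, 0], 0]]}}

```text
time: 3.78
ee_pos: [476.8, -264.2, 76.9]
tool_rot: [3.141, -0.001, -0.035]
force: [0.1, 0.8, 0.6]
finger_gap: 0.707
finger_force: 0.0
```

```bash
python3 - <<'E'
from h import *
c=cap('wrist','w2'); st()
hsv=cv2.cvtColor(c['color'],cv2.COLOR_RGB2HSV)
E
```

```text
3.83 [ 476.8 -264.1   76.8] rpy [ 1.7996e+02 -5.0000e-02 -2.0000e+00] F [ 0.2 -0.3  0.2] M [ 0.04 -0.03 -0.  ] gap 59.9 ff 0.0 q [-0.72  0.52  1.62  0.    0.99  0.88]
```

View pics/w2.png

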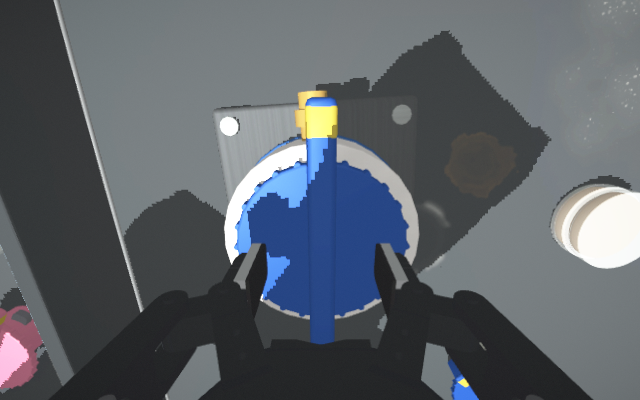

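The bar, at column 321, is centred between the pads at about 266 and 376. Next I close the fingers.

Call:
{"api": "jog_arm", "payload": {"deltas": [[[0, 0, 0.12], 0], [[0, 0, 0], 0], [[0, 0, 0], 0], [[0, 0, 0], 0], [[0, 0, 0], 0], [[0, 0, 0], 0], [[0, 0, 0], 0], [[0, 0, 0], 0]], "grip": 0, "grip_force": 80}}

```text
time: 4.82
ee_pos: [476.7, -264.0, 73.5]
tool_rot: [3.141, -0.0, -0.035]
force: [-0.6, 1.6, 5.1]
finger_gap: 0.146
finger_force: 79.9
```

```bash
python3 - <<'E'
from h import *
st()
E
```

```text
4.83 [ 476.7 -264.    73.5] rpy [ 1.7999e+02 -2.0000e-02 -2.0000e+00] F [-0.6  1.6  5.1] M [0.22 0.14 0.05] gap 12.4 ff 79.9 q [-0.72  0.53  1.62  0.    0.99  0.88]
```

Call:
{"api": "jog_arm", "payload": {"deltas": [[[0, 0, -0.02], -0.3], [[0, 0, 0], -0.4], [[0, 0, 0], -0.4], [[0, 0, 0], 0]], "grip_force": 100}}

```text
time: 5.32
ee_pos: [476.6, -264.0, 73.6]
tool_rot: [3.141, 0.0, 0.118]
force: [1.1, -0.3, 0.9]
finger_gap: 0.135
finger_force: 98.2
```

```bash
python3 - <<'E'
from h import *
st()
E
```

```text
5.33 [ 476.6 -264.    73.6] rpy [179.99   0.     6.77] F [ 1.1 -0.3  0.9] M [-0.09 -0.1   0.08] gap 11.5 ff 98.2 q [-0.72  0.53  1.62 -0.    0.99  0.73]
```

Call:
{"api": "jog_arm", "payload": {"deltas": [[[0, 0, 0], -0.3], [[0, 0, 0], -0.3], [[0, 0, 0], -0.3], [[0, 0, 0], -0.3], [[0, 0, 0], -0.3], [[0, 0, 0], -0.3], [[0, 0, 0], 0]]}}

```text
time: 6.2
ee_pos: [476.5, -264.0, 73.7]
tool_rot: [3.142, 0.0, 0.369]
force: [0.1, 0.7, -0.4]
finger_gap: 0.136
finger_force: 98.1
```

```bash
python3 - <<'E'
from h import *
st()
E
```

```text
6.2 [ 476.5 -264.    73.7] rpy [1.800e+02 1.000e-02 2.113e+01] F [ 0.1  0.7 -0.4] M [-0.05 -0.07  0.17] gap 11.7 ff 98.1 q [-0.72  0.53  1.62 -0.    0.99  0.48]
```

Call:
{"api": "jog_arm", "payload": {"deltas": [[[0, 0, 0], -0.3], [[0, 0, 0], -0.3], [[0, 0, 0], -0.3], [[0, 0, 0], -0.3], [[0, 0, 0], 0]]}}

```text
time: 6.82
ee_pos: [476.5, -264.1, 73.6]
tool_rot: [3.141, 0.0, 0.536]
force: [0.6, -2.1, -1.8]
finger_gap: 0.144
finger_force: 97.9
```

```bash
python3 - <<'E'
from h import *
st()
E
```

```text
6.83 [ 476.5 -264.1   73.6] rpy [1.7999e+02 1.0000e-02 3.0690e+01] F [ 0.6 -2.1 -1.8] M [-0.32 -0.06 -0.13] gap 12.3 ff 97.9 q [-0.72  0.53  1.62 -0.    0.99  0.31]
```

Call:
{"api": "jog_arm", "payload": {"deltas": [[[0, 0, 0], -0.3], [[0, 0, 0], -0.3], [[0, 0, 0], -0.3], [[0, 0, 0], 0]]}}

```text
time: 7.32
ee_pos: [476.3, -263.9, 73.7]
tool_rot: [-3.141, 0.0, 0.662]
force: [-1.4, -0.8, -0.0]
finger_gap: 0.139
finger_force: 98.1
```

```bash
python3 - <<'E'
from h import *
st()
E
```

```text
7.33 [ 476.3 -263.9   73.7] rpy [-1.7997e+02  3.0000e-02  3.7940e+01] F [-1.4 -0.8 -0. ] M [-0.15  0.16  0.22] gap 11.9 ff 98.1 q [-0.72  0.53  1.62 -0.    0.99  0.19]
```

Call:
{"api": "jog_arm", "payload": {"deltas": [[[0, 0, 0], -0.25], [[0, 0, 0], -0.25], [[0, 0, 0], 0]]}}

```text
time: 7.7
ee_pos: [476.5, -263.9, 73.6]
tool_rot: [-3.141, 0.0, 0.734]
force: [-1.3, -0.8, -2.1]
finger_gap: 0.137
finger_force: 97.8
```

```bash
cat > s.py <<'E'
from h import *
st()
E
cat > y.py <<'E'
from h import *
st()
c=bot.capture('wrist');hsv=cv2.cvtColor(c['color'],cv2.COLOR_RGB2HSV)
m=((hsv[...,0]>22)&(hsv[...,0]<35)&(hsv[...,1]>130)); m[:,:250]=0;m[:,400:]=0;m[200:]=0
v,u=np.nonzero(m);print('yellow end px',u.mean(),v.mean(),len(u))
E
python3 y.py
```

```text
7.7 [ 476.5 -263.9   73.6] rpy [-1.7998e+02  2.0000e-02  4.2050e+01] F [-1.3 -0.8 -2.1] M [-0.17  0.08  0.19] gap 11.7 ff 97.8 q [-0.72  0.53  1.62 -0.    0.99  0.12]
yellow end px 326.1421188630491 123.47545219638243 387
```

Call:
{"api": "jog_arm", "payload": {"deltas": [[[0, 0, 0], -0.25], [[0, 0, 0], -0.25], [[0, 0, 0], 0]]}}

```text
time: 8.12
ee_pos: [476.5, -264.0, 73.7]
tool_rot: [-3.142, 0.0, 0.804]
force: [-0.0, -1.2, -3.7]
finger_gap: 0.139
finger_force: 97.6
```

```bash
python3 s.py
```

```text
8.12 [ 476.5 -264.    73.7] rpy [-1.800e+02  1.000e-02  4.606e+01] F [-0.  -1.2 -3.7] M [-0.29  0.03  0.14] gap 11.8 ff 97.6 q [-0.72  0.53  1.62 -0.    0.99  0.05]
```

Call:
{"api": "jog_arm", "payload": {"deltas": [[[0, 0, 0], -0.25], [[0, 0, 0], -0.25], [[0, 0, 0], 0]]}}

```text
time: 8.5
ee_pos: [476.4, -263.8, 73.7]
tool_rot: [-3.141, 0.0, 0.874]
force: [-0.5, -1.0, -4.5]
finger_gap: 0.134
finger_force: 97.7
```

```bash
python3 y.py
```

```text
8.5 [ 476.4 -263.8   73.7] rpy [-1.7997e+02  1.0000e-02  5.0080e+01] F [-0.5 -1.  -4.5] M [-0.09  0.07  0.28] gap 11.5 ff 97.7 q [-0.72  0.53  1.62 -0.    0.99 -0.02]
yellow end px 323.85974025974025 123.06233766233767 385
```

Call:
{"api": "jog_arm", "payload": {"deltas": [[[0, 0, 0], -0.25], [[0, 0, 0], -0.25], [[0, 0, 0], 0]]}}

```text
time: 8.93
ee_pos: [476.5, -263.9, 73.8]
tool_rot: [-3.141, 0.0, 0.944]
force: [-1.1, 0.2, -3.6]
finger_gap: 0.133
finger_force: 97.9
```

```bash
python3 y.py
```

```text
8.93 [ 476.5 -263.9   73.8] rpy [-1.7998e+02  1.0000e-02  5.4090e+01] F [-1.1  0.2 -3.6] M [0.   0.3  0.42] gap 11.4 ff 97.9 q [-0.72  0.53  1.62 -0.    0.99 -0.09]
yellow end px 322.7886178861789 122.81842818428184 369
```

Call:
{"api": "jog_arm", "payload": {"deltas": [[[0, 0, 0], -0.25], [[0, 0, 0], -0.25], [[0, 0, 0], 0]]}}

```text
time: 9.35
ee_pos: [476.6, -264.0, 73.8]
tool_rot: [-3.142, 0.0, 1.014]
force: [-2.0, 0.2, -3.8]
finger_gap: 0.136
finger_force: 98.0
```

```bash
python3 y.py
```

```text
9.35 [ 476.6 -264.    73.8] rpy [-1.800e+02  2.000e-02  5.808e+01] F [-2.   0.2 -3.8] M [-0.04  0.27  0.55] gap 11.6 ff 98.0 q [-0.72  0.53  1.62 -0.    0.99 -0.16]
yellow end px 321.7078947368421 122.85263157894737 380
```

Call:
{"api": "jog_arm", "payload": {"deltas": [[[0, 0, 0], -0.25], [[0, 0, 0], -0.25], [[0, 0, 0], 0]]}}

```text
time: 9.78
ee_pos: [476.4, -263.8, 73.7]
tool_rot: [-3.141, -0.0, 1.082]
force: [-2.3, -0.1, -2.7]
finger_gap: 0.137
finger_force: 97.9
```

```bash
python3 y.py
```

```text
9.78 [ 476.4 -263.8   73.7] rpy [-1.7996e+02 -2.0000e-02  6.2010e+01] F [-2.3 -0.1 -2.7] M [0.04 0.52 0.15] gap 11.7 ff 97.9 q [-0.72  0.53  1.62  0.    0.99 -0.23]
yellow end px 323.7334963325183 123.5916870415648 409
```

The moment rose to 0.55 N m at yaw 58° and then fell, so the catch gave way. I carry on to the stop.

Call:
{"api": "jog_arm", "payload": {"deltas": [[[0, 0, 0], -0.25], [[0, 0, 0], -0.25], [[0, 0, 0], -0.25], [[0, 0, 0], 0]]}}

```text
time: 10.32
ee_pos: [476.4, -263.8, 73.8]
tool_rot: [-3.141, -0.001, 1.186]
force: [-2.8, 1.5, -2.3]
finger_gap: 0.139
finger_force: 98.5
```

```bash
python3 y.py
```

```text
10.32 [ 476.4 -263.8   73.8] rpy [-1.7997e+02 -4.0000e-02  6.7950e+01] F [-2.8  1.5 -2.3] M [ 0.17  0.55 -0.9 ] gap 11.9 ff 98.5 q [-0.72  0.53  1.62  0.    0.99 -0.34]
yellow end px 326.1212121212121 123.72943722943722 462
```

Call:
{"api": "jog_arm", "payload": {"deltas": [[[0, 0, 0], -0.25], [[0, 0, 0], -0.25], [[0, 0, 0], -0.25], [[0, 0, 0], 0]]}}

```text
time: 10.88
ee_pos: [476.4, -263.8, 73.9]
tool_rot: [-3.142, -0.001, 1.289]
force: [-4.7, 2.2, -0.5]
finger_gap: 0.134
finger_force: 132.5
```

```bash
python3 y.py
```

```text
10.88 [ 476.4 -263.8   73.9] rpy [-1.800e+02 -7.000e-02  7.387e+01] F [-4.7  2.2 -0.5] M [ 0.32  0.88 -3.35] gap 11.4 ff 132.5 q [-0.72  0.53  1.62  0.    0.99 -0.44]
yellow end px 340.7457627118644 124.29322033898305 590
```

Call:
{"api": "jog_arm", "payload": {"deltas": [[[0, 0, 0], -0.25], [[0, 0, 0], -0.25], [[0, 0, 0], -0.25], [[0, 0, 0], 0]]}}

```text
time: 11.42
ee_pos: [475.9, -264.9, 74.8]
tool_rot: [-3.141, 0.0, 1.391]
force: [-12.2, -0.7, 9.3]
finger_gap: 0.142
finger_force: 190.8
```

```bash
python3 y.py
```

```text
11.43 [ 475.9 -264.9   74.8] rpy [-1.7998e+02  1.0000e-02  7.9690e+01] F [-12.2  -0.7   9.3] M [-0.34  2.59 -4.87] gap 12.2 ff 190.8 q [-0.72  0.53  1.62 -0.    0.99 -0.54]
yellow end px 353.9632446134347 128.24588086185045 789
```

The end stop is at about yaw 67°, and I overshot against the grip's give. I back off right away.

Call:
{"api": "jog_arm", "payload": {"deltas": [[[0, 0, 0], 0.5], [[0, 0, 0], 0.5], [[0, 0, 0], 0.3], [[0, 0, 0], 0]]}}

```text
time: 11.98
ee_pos: [475.6, -264.4, 74.3]
tool_rot: [-3.14, 0.002, 1.217]
force: [-10.1, 0.7, 5.3]
finger_gap: 0.139
finger_force: 105.3
```

```bash
python3 y.py
```

```text
11.97 [ 475.6 -264.4   74.3] rpy [-1.7988e+02  1.0000e-01  6.9750e+01] F [-10.1   0.7   5.3] M [-0.08  2.23 -1.16] gap 11.8 ff 105.3 q [-0.72  0.53  1.62 -0.    0.99 -0.37]
yellow end px 331.16087751371117 126.04936014625228 547
```

Call:
{"api": "jog_arm", "payload": {"deltas": [[[0, 0, 0], 0.3], [[0, 0, 0], 0.15], [[0, 0, 0], 0], [[0, 0, 0], 0]], "grip": 40}}

```text
time: 12.52
ee_pos: [476.8, -264.0, 73.9]
tool_rot: [3.141, 0.0, 1.153]
force: [0.4, -0.5, 0.4]
finger_gap: 0.47
finger_force: 0.0
```

```bash
python3 y.py; python3 -c "
from h import *
rows([477,-264,73],66)"
```

```text
12.53 [ 476.8 -264.    73.9] rpy [1.7997e+02 2.0000e-02 6.6090e+01] F [ 0.4 -0.5  0.4] M [-0.04 -0.   -0.03] gap 40.2 ff 0.0 q [-0.72  0.53  1.62 -0.    0.99 -0.3 ]
yellow end px 321.14146341463413 125.4560975609756 410
now [ 476.7 -264.    73.9] yaw 66.07 shift u [0.01 0.01 0.04] turn u 0.01
```

Call:
{"api": "jog_arm", "payload": {"deltas": [[[0, 0, 0.04], 0], [[0, 0, 0], 0], [[0, 0, 0], 0], [[0, 0, 0], 0], [[0, 0, 0], 0], [[0, 0, 0], -0.1], [[0, 0, 0], -0.1], [[0, 0, 0], 0]], "grip": 0, "grip_force": 80}}

```text
time: 13.58
ee_pos: [476.3, -263.9, 72.9]
tool_rot: [-3.141, -0.0, 1.179]
force: [-4.5, 2.0, 5.0]
finger_gap: 0.142
finger_force: 79.7
```

```bash
python3 y.py
```

```text
13.57 [ 476.3 -263.9   72.9] rpy [-1.7997e+02 -3.0000e-02  6.7540e+01] F [-4.5  2.   5. ] M [ 0.32  0.66 -0.76] gap 12.1 ff 79.7 q [-0.72  0.53  1.62  0.    0.99 -0.33]
yellow end px 325.07236842105266 125.46710526315789 456
```

Resistance is 0.76 N m, so the bar sits lightly against the stop. Next is a cautious 6 mm lift to test it.

Call:
{"api": "jog_arm", "payload": {"deltas": [[[0, 0, -0.06], 0], [[0, 0, -0.06], 0], [[0, 0, -0.06], 0], [[0, 0, -0.06], 0], [[0, 0, 0], 0]]}}

```text
time: 14.25
ee_pos: [476.4, -263.7, 78.9]
tool_rot: [-3.141, -0.0, 1.18]
force: [-1.0, 0.3, -8.5]
finger_gap: 0.143
finger_force: 78.7
```

```bash
python3 y.py
```

```text
14.25 [ 476.4 -263.7   78.9] rpy [-1.7996e+02 -2.0000e-02  6.7600e+01] F [-1.   0.3 -8.5] M [ 0.14  0.15 -0.71] gap 12.2 ff 78.7 q [-0.72  0.52  1.62  0.    1.   -0.33]
yellow end px 325.12866817155754 125.37923250564334 443
```

Call:
{"api": "jog_arm", "payload": {"deltas": [[[0, 0, -0.2], 0], [[0, 0, -0.3], 0], [[0, 0, -0.3], 0], [[0, 0, 0], 0]]}}

```text
time: 14.8
ee_pos: [477.3, -264.5, 100.3]
tool_rot: [3.139, 0.001, 1.181]
force: [0.5, 0.3, -5.0]
finger_gap: 0.146
finger_force: 79.1
```

```bash
python3 y.py
```

```text
14.8 [ 477.3 -264.5  100.3] rpy [1.7983e+02 7.0000e-02 6.7650e+01] F [ 0.5  0.3 -5. ] M [-0.01 -0.02  0.01] gap 12.4 ff 79.1 q [-0.72  0.49  1.6  -0.    1.04 -0.33]
yellow end px 323.1985472154964 125.20823244552058 413
```

Call:
{"api": "jog_arm", "payload": {"deltas": [[[0, 0, -0.4], 0], [[0, 0, -0.4], 0], [[0, 0, -0.5], 0], [[0, 0, -0.5], 0], [[0, 0, -0.5], 0], [[0, 0, -0.5], 0], [[0, 0, -0.4], 0], [[0, 0, -0.3], 0], [[0, 0, 0], 0], [[0, 0, 0], 0]]}}

```text
time: 16.1
ee_pos: [476.4, -263.8, 185.9]
tool_rot: [-3.141, -0.0, 1.18]
force: [0.4, 0.2, -4.4]
finger_gap: 0.141
finger_force: 79.1
```

```bash
python3 y.py; python3 - <<'E'
from h import *
cap('scene','s2')
rows([512,228,162])
# tray centre check from depth/top
c=cap('top','t2')
E
```

```text
16.1 [ 476.4 -263.8  185.9] rpy [-1.7995e+02 -2.0000e-02  6.7590e+01] F [ 0.4  0.2 -4.4] M [ 0.   -0.02  0.02] gap 12.0 ff 79.1 q [-0.72  0.39  1.51  0.    1.24 -0.33]
yellow end px 323.65497896213185 125.83029453015428 713
now [ 476.4 -263.8  185.9] yaw 67.59 shift u [18.73 -6.18  0.95] turn u None
```

View pics/s2.png

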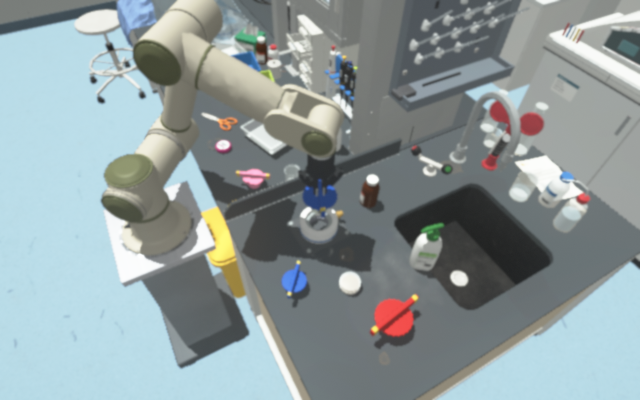

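The cartridge is out and upright near (320,195). Its underside is about 127 mm up, above the jar, beaker and curb. Now I carry it over to the tray.

Call:
{"api": "jog_arm", "payload": {"deltas": [[[0.5, -0.165, 0], 0], [[0.95, -0.31, 0], 0], [[0.95, -0.31, 0], 0], [[0.95, -0.31, 0], 0], [[0.95, -0.31, 0], 0], [[0.95, -0.31, 0], 0], [[0.95, -0.31, 0], 0], [[0.95, -0.31, 0], 0], [[0.95, -0.31, 0], 0], [[0.95, -0.31, 0], 0]]}}

```text
time: 17.5
ee_pos: [494.2, -25.0, 186.3]
tool_rot: [-3.142, -0.0, 1.18]
force: [0.1, -0.2, -5.3]
finger_gap: 0.145
finger_force: 79.1
```

Call:
{"api": "jog_arm", "payload": {"deltas": [[[0.95, -0.32, 0], 0], [[0.95, -0.32, 0], 0], [[0.95, -0.32, 0], 0], [[0.95, -0.32, 0], 0], [[0.95, -0.32, 0], 0], [[0.95, -0.32, 0], 0], [[0.95, -0.32, 0], 0], [[0.6, -0.2, 0], 0], [[0.3, -0.1, 0], 0], [[0, 0, 0], 0]]}}

```text
time: 18.75
ee_pos: [507.6, 172.1, 186.2]
tool_rot: [-3.141, 0.0, 1.18]
force: [0.2, 0.2, -4.4]
finger_gap: 0.146
finger_force: 79.1
```

```bash
python3 - <<'E'
from h import *
st(); c=cap('wrist','w3'); rows([512,228,186])
E
```

```text
18.75 [507.6 172.1 186.2] rpy [-1.7999e+02  1.0000e-02  6.7620e+01] F [ 0.2  0.2 -4.4] M [ 0.02 -0.06 -0.01] gap 12.4 ff 79.1 q [ 0.11  0.38  1.53 -0.    1.23  0.5 ]
now [507.7 171.8 186.2] yaw 67.59 shift u [ 2.15 -0.7   0.01] turn u None
```

View pics/w3.png

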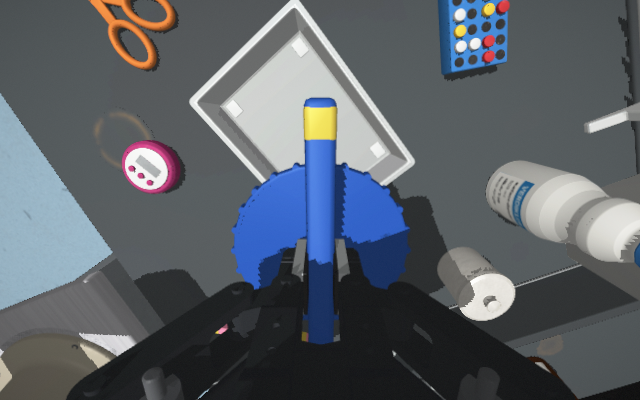

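The tray rim corners are at (295,2), (191,102) and (413,162). The last two are diagonal, so their midpoint is the tray's middle.

```bash
python3 - <<'E'
from h import *
c=load('w3')
P=[atz(c,u,v,45) for u,v in [(191,102),(295,2),(413,162)]];print(np.round(P,0),[np.linalg.norm(P[1]-P[i]).round() for i in (0,2)],(P[0]+P[2])/2)
F=[atz(c,u,v,7) for u,v in [(232,108),(300,46),(378,150)]];print(np.round(F,0),(F[0]+F[2])/2)
m=((P[0]+P[2])/2+(F[0]+F[2])/2)/2; print(m); rows([m[0],m[1],66+2],)
E
```

```text
[[426. 300.  45.]
 [552. 337.  45.]
 [606. 162.  45.]] [np.float64(132.0), np.float64(183.0)] [516.19196698 230.66017684  45.        ]
[[449. 284.   7.]
 [543. 311.   7.]
 [582. 179.   7.]] [515.80902897 231.34774606   7.        ]
[516.00049798 231.00396145  26.        ]
now [507.7 171.8 186.2] yaw 67.59 shift u [ 2.32 -0.6   4.73] turn u None
```

Call:
{"api": "jog_arm", "payload": {"deltas": [[[0.6, -0.15, 0], 0], [[0.7, -0.2, 0], 0], [[0.6, -0.15, 0], 0], [[0.4, -0.1, 0], 0], [[0, 0, 0.5], 0], [[0, 0, 0.7], 0], [[0, 0, 0.7], 0], [[0, 0, 0.7], 0], [[0, 0, 0.6], 0], [[0, 0, 0.5], 0]]}}

```text
time: 20.05
ee_pos: [515.6, 230.7, 92.7]
tool_rot: [-3.141, 0.0, 1.179]
force: [0.8, -0.3, -4.1]
finger_gap: 0.149
finger_force: 79.2
```

Call:
{"api": "jog_arm", "payload": {"deltas": [[[0, 0, 0.4], 0], [[0, 0, 0.3], 0], [[0, 0, 0.1], 0], [[0, 0, 0.08], 0], [[0, 0, 0], 0], [[0, 0, 0], 0]]}}

```text
time: 20.8
ee_pos: [515.9, 231.0, 72.1]
tool_rot: [3.141, -0.0, 1.18]
force: [0.4, -0.2, -4.3]
finger_gap: 0.144
finger_force: 79.2
```

```bash
python3 s.py
```

```text
20.8 [515.9 231.   72.1] rpy [ 1.7997e+02 -2.0000e-02  6.7600e+01] F [ 0.4 -0.2 -4.3] M [-0.02 -0.02 -0.08] gap 12.3 ff 79.2 q [ 0.21  0.57  1.56 -0.    1.01  0.6 ]
```

Call:
{"api": "jog_arm", "payload": {"deltas": [[[0, 0, 0.08], 0], [[0, 0, 0.06], 0], [[0, 0, 0.04], 0], [[0, 0, 0], 0]]}}

```text
time: 21.3
ee_pos: [515.8, 231.0, 67.2]
tool_rot: [-3.141, 0.0, 1.18]
force: [0.4, -0.4, -4.2]
finger_gap: 0.143
finger_force: 79.2
```

Call:
{"api": "jog_arm", "payload": {"deltas": [[[0, 0, 0.03], 0], [[0, 0, 0.03], 0], [[0, 0, 0], 0]]}}

```text
time: 21.68
ee_pos: [515.7, 230.9, 65.7]
tool_rot: [-3.141, 0.0, 1.18]
force: [0.3, -0.1, -4.3]
finger_gap: 0.144
finger_force: 79.2
```

Call:
{"api": "jog_arm", "payload": {"deltas": [[[0, 0, 0.03], 0], [[0, 0, 0.03], 0], [[0, 0, 0], 0]]}}

```text
time: 22.05
ee_pos: [515.9, 231.0, 65.4]
tool_rot: [3.141, -0.0, 1.18]
force: [-3.9, -2.3, 7.1]
finger_gap: 0.148
finger_force: 80.7
```

Call:
{"api": "jog_arm", "payload": {"deltas": [[[0, 0, 0.03], 0], [[0, 0, 0], 0], [[0, 0, 0], 0]]}}

```text
time: 22.42
ee_pos: [516.0, 231.0, 65.4]
tool_rot: [3.141, -0.0, 1.18]
force: [-6.5, -2.5, 13.5]
finger_gap: 0.143
finger_force: 81.6
```

The cartridge is on the tray floor. I ease off the press and open.

Call:
{"api": "jog_arm", "payload": {"deltas": [[[0, 0, -0.05], 0], [[0, 0, 0], 0]], "grip_force": 25}}

```text
time: 22.68
ee_pos: [516.0, 231.0, 65.4]
tool_rot: [3.141, -0.0, 1.18]
force: [-4.0, -0.8, 6.4]
finger_gap: 0.143
finger_force: 80.5
```

Call:
{"api": "jog_arm", "payload": {"deltas": [[[0, 0, 0], 0], [[0, 0, 0], 0], [[0, 0, 0], 0], [[0, 0, 0], 0], [[0, 0, 0], 0]], "grip": 50}}

```text
time: 23.3
ee_pos: [515.8, 231.0, 64.8]
tool_rot: [-3.142, 0.0, 1.18]
force: [0.0, -0.3, -0.7]
finger_gap: 0.586
finger_force: 0.0
```

Call:
{"api": "jog_arm", "payload": {"deltas": [[[0, 0, -0.3], 0], [[0, 0, -0.6], 0], [[0, 0, -1], 0], [[0, 0, -1], 0], [[0, 0, -1], 0], [[0, 0, -1], 0], [[0, 0, -1], 0], [[0, 0, -0.5], 0], [[0, 0, 0], 0], [[0, 0, 0], 0]]}}

```text
time: 24.55
ee_pos: [515.4, 230.8, 223.9]
tool_rot: [-3.14, 0.001, 1.18]
force: [-0.7, -0.6, 0.1]
finger_gap: 0.585
finger_force: 0.0
```

```bash
python3 - <<'E'
from h import *
st(); c=cap('wrist','w4')
for u,v in [(290,180),(350,180),(320,160)]: print(atd(c,u,v))
E
```

```text
24.55 [515.4 230.8 223.9] rpy [-1.7992e+02  5.0000e-02  6.7590e+01] F [-0.7 -0.6  0.1] M [0.02 0.01 0.01] gap 50.0 ff 0.0 q [0.21 0.41 1.38 0.   1.35 0.6 ]
[485.13145181 246.89191585  59.99424103]
[547.6548177  220.96603088  59.85218664]
[526.94459808 259.30170581  86.06706673]
```

View pics/w4.png

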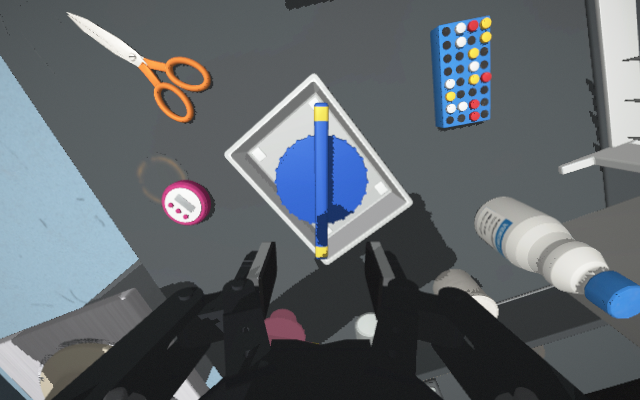

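The cartridge stands centred in the tray at (321,180). The cap is level at z = 60 on both sides, against 61 expected, and the fingers are clear.

```bash
python3 -c "
from rig import bot
print(bot.hand_in())"
```

```text
the job is handed in; nothing more can be done
None
```

The job is handed in without a verdict shown: the cartridge, turned to its end stop and lifted out, stands level and centred in the tray with the holder empty, but I overshot the stop by about 12°, to 4.9 N m at the wrist (roughly 60 N per lug by my estimate), before backing off.

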